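# Open the flip-top crayon case

## Task

Open the blue crayon case using only the fingertips: press the white snap tab on its front in until the lid pops up, then push the lid by its front edge right up and over until it lies fully open against its stop. Do not lift or tip the case or shove it along the sill, do not squeeze or force it, and leave the toys around it where they are.

Things in the scene. Friction and masses are not known exactly. Their poses are not given: they have to be found in the camera images.
- crayon_case: Blue plastic flip-top crayon case, 115 (its x) x 190 (its y) x 75 mm high shut: box part 55 mm, lid 20 mm. About 1.2 kg, loose on rubber feet; slides at a sideways push of about 8 to 17 N. Origin at the centre of its underside; x points from the front wall, with the snap tab, to the rear wall, with the hinge; y along its length, z up. The front faces roughly to the robot.
- snap_tab (a joint): How far the white snap tab is pressed in, m: 0 out, 0.005 fully in. It slides along the case's +x, sprung: about 1.5 N to start it, 3.5 N fully in. Its hook lets the lid go at 0.0025 to 0.003, and the tab springs back out when it is let go.
- tab_face (a point): Centre of the outer face of the white snap tab in the middle of the case's front wall. The tab is 34 mm wide (along the case's y) and 22 mm high, its centre 41 mm above the sill; with the tab out the face stands 14 mm in front of the front wall and lid, so that it shows from above. Axes as the case's.
- crayon_lid (a joint): Opening angle of the lid, rad: 0 shut and latched; when the tab is pressed a weak spring pops it up to about 0.47, where it waits ajar; 1.57 upright; 1.95 fully open at its stop. Lightly damped hinge without a catch: let go below about 1.3 it falls back to ajar, past about 1.4 it falls fully open by its own weight (80 g).
- lid_lip (a point): Middle of the lower outer edge of the lid's front wall (the edge opposite the hinge). It travels on a circle of 115 mm radius about lid_hinge: when the lid is shut it is 55 mm above the sill, with the lid ajar about 107 mm. The lid is a shell 115 x 190 x 20 mm with 3 mm walls.
- lid_hinge (a point): Middle of the lid's hinge line, at the case's rear upper edge, 57.5 mm behind the case's origin and 55 mm above the sill. The line runs along the case's y.
- nest_large: Largest of three wooden nesting boxes stacked as a tower, terracotta red, upside down, 90 x 90 x 55 mm; origin at the centre of its underside. Bystander.
- nest_medium: Middle nesting box, ochre, 70 x 70 x 46 mm, standing on the largest; origin at the centre of its underside. Bystander.
- nest_small: Smallest nesting box, green, 52 x 52 x 38 mm, on top of the tower (tower 139 mm high); origin at the centre of its underside. Bystander.
- toy_drum: Wooden toy drum with red hoops, 95 mm diameter, 70 mm high; origin at the centre of its underside. Bystander.
- spinning_top: Chrome spinning top with a red knob, 70 mm diameter, lying tilted on its point and rim, 100 mm long and 60 mm high as it lies; origin on the sill under its middle. Bystander.
- marble_bowl: White ceramic bowl of glass marbles, 124 mm diameter, 50 mm high; origin at the centre of its underside. Bystander.
- star_puzzle: Red acrylic star puzzle with many points, 64 x 64 x 64 mm; origin at the centre of its underside. Bystander.
- toy_car: Wooden toy car with a green cabin, 105 x 62 x 54 mm; origin on the sill under its middle. Bystander.
Not all that is in view belongs to the job. What is meant by the crayon_case is not orange, and is the smaller of those in its own colour.

How it is judged:
On the way, in this order (a step that is already met when the one before it is completed fails the run):
1. the snap tab is pressed in by the fingers (value of joint snap_tab above 0.0022 m and contact force between the fingers and crayon_case above 0.3 N).
2. the lid is pushed up past upright (value of joint crayon_lid above 1.6 rad).
At the end, for the whole second after the job is handed in: The lid lies fully open (above 1.8 rad) and still, the tab is out again (within 1.5 mm), the case stands flat and still within 20 mm of where it began, and every toy is within 20 mm of where it began (value of joint crayon_lid above 1.8 rad and velocity of joint crayon_lid between -0.1 and 0.1 rad/s and value of joint snap_tab below 0.0015 m and distance of each of crayon_case, nest_large, nest_medium, nest_small, toy_drum, spinning_top, marble_bowl, star_puzzle, toy_car from where it was at the start of the episode below 0.02 m and angle between crayon_case's own z axis and vertical below 0.05 rad and linear speed of crayon_case below 0.02 m/s); the robot touches nothing.
It fails at once if the case is shoved more than 20 mm along the sill (distance of crayon_case from where it was at the start of the episode above 0.02 m).
It fails at once if the case is lifted or tipped (raised more than 8 mm or tilted more than 0.12 rad) (height (world z) of crayon_case above 0.008 m or angle between crayon_case's own z axis and vertical above 0.12 rad).
It fails at once if the case, lid or tab is squeezed or forced by the fingers with more than 30 N (contact force between the fingers and crayon_case above 30 N).
It fails at once if a toy standing around is moved more than 20 mm (distance of any of nest_large, nest_medium, nest_small, toy_drum, spinning_top, marble_bowl, star_puzzle, toy_car from where it was at the start of the episode above 0.02 m).
It also fails if it takes over 43 s, if anything falls off the work surface, if the arm or the gripper's body presses on something with over 40 N, if the wrist force passes 120 N, or if a joint passes its speed limit or range.

## Robot

A 6-joint arm with a two-finger parallel gripper is mounted at the origin on the work surface. World frame = base frame: x ahead of the robot, y to its left, z up, the work surface at z = 0. Lengths are in m, angles in rad, forces in N, time in s.
With the tool pointing down it reaches from about 0.35 to 0.8 m from the base axis. Payload 7.3 kg.
Tool frame: the origin (TCP) lies between the finger pads; the fingertips stand 14 mm ahead of it and the grasp point (between the pads) lies 5 mm behind it; z points along the fingers, y is the line along which they close (so a half turn about z gives the same grasp; the last joint's range is limited). The gripper opens to 85 mm and grips with 20 to 120 N. Pads are 22 mm wide; open, the fingers measure 114 mm over their backs; the gripper's body (76 mm by 85 mm) begins 54 mm behind the grasp point. The pads swing forward as they close: fully open they stand 13 mm farther back than shut.
Start: joints at [-1.462, 0.342, 1.524, -0, 1.275, -0.146], TCP at [0.132, -0.508, 0.211] pointing down, gripper open.
Joint ranges: [-2.53, 2.53], [-0.77, 2.02], [0.04, 2.7], [-1, 4.14], [0.28, 2.66], [-3.11, 3.11]. Speed limits (rad/s): [2.57, 2.57, 3.14, 3.14, 3.14, 3.14].

## Interface

Orientations are given as [roll, pitch, yaw] about the fixed x, y, z axes, in that order (R = Rz(yaw) Ry(pitch) Rx(roll)).
In Python, from plant import * gives the robot as it stands.
- The arm moves only by the tool move_arm, never from a script. Its argument "rows" is a list of rows, each a list of 7 numbers: the turn, a rotation vector about the tool's x, y, z in degrees, then the shift along the tool's x, y, z in mm, then the closure, from 0 (fully open) to 1 (shut). A call has 1 to 20 rows; each row is the pose to reach, as a shift and turn from the pose commanded when the call began, along the tool's axes at that moment; what a row does not reach only later rows make up. A row lasts 1/12 s, in which the tool goes at most 41.7 mm and 7.16 degrees, less where a joint would pass 70% of its speed; a pose out of reach is approached as far as the arm can. A call with a gripper value outside its range is refused whole. The fingers move at their own pace and stop on an object; "force" is the grip in N (left out, the last holds). Time passes only in rows, so rows that repeat a pose let the fingers close. It gives the time, the measured TCP pose, the force, the opening and the grip force at its end, in the units of the state.
- sense(): the state, without advancing time (a new reading comes with each control period).
- grab_frame(name): name is "scene" or "top" or "wrist"; returns the picture (480x640x3 uint8, blue, green, red); there is no depth.
- calibration(name): a dict with "fovy" (degrees; the focal length in pixels is half the picture's height over the tangent of half this angle, whatever the lens; pixels are square), "cx", "cy" (the principal point, pixels), "k1" (the pictures are not rectified: a ray, as slopes to the right and down, at radius r is drawn at 1 + k1 r^2 times it, then the intrinsics apply), "eye" and "attitude" of the camera in the world; the wrist camera has in their place "hand_eye" (4x4, takes a point from camera to tool coordinates, whose origin is the TCP and whose axes are the flange's). Camera axes: x right, y down, z forward; pixel columns grow to the right and rows downward; lengths in m; the calibration is good to about 2 mm. A picture is of the moment at which its call begins: read the wrist's pose just before it. calibration takes no time and is no camera call.
- hand_in(): hands the job in; it is judged then, once.
Trained networks look in the newest picture that a camera, given by its name, has taken for a name from the list of things; names that differ only in an ending like _2 or _b are one class to them, and where a whole thing is asked for, a point or a joint stands for the part that bears it (a point fixed in the world has none). Each returns a list of dicts, best first, with "score" (0 to 1); they miss things now and then, are a little off and sometimes report something else, mostly with a low value. They report only what shows in the picture. A call takes as long as a camera call. They do not tell look-alikes from the thing itself.
- outline_of(query, camera): "region" (480x640 bool, what is visible of it).
- spot_point(query, camera): "position" ([x, y, z] in m, in the coordinates of the camera as it stood for that picture, good to about 4 mm: a listed point, or the origin of a listed thing).
The state is a dict: "time_s": time; "joint_positions": joint angles; "qd": joint speeds; "joint_efforts": joint torques, N m; "position": TCP position; "tool_rot": TCP orientation; "contact_force": force on the tool from outside, world axes, zero at the start; "torque": the same for the moment, N m; "opening": finger opening in m; "grasp_force": force on a finger pad.
Only numpy, scipy, OpenCV 4.12 (cv2) and the standard library are available. Lean on these libraries where they do the work, as an engineer would, in place of code of your own. Each camera call takes 0.05 s, during which the arm holds its last target. There are 200 camera calls.

## Working session

There is one attempt and no reset: what is moved stays moved. The work goes in short steps, Python scripts to look and compute and a tool call to move; the robot and the scene stay as the last step left them, time stands still between calls to the robot, and variables do not carry over. Pictures are saved under pics/ and viewed, at most 10 in all, crops included, and the job is handed in when it is done.

Besides the shell and the picture viewer there is one more tool, called by a JSON object that holds its "fn" and its "kwargs", one argument or row to a line. move_arm: Moves the arm, as the interface text tells. Its arguments: {"type":"object","properties":{"rows":{"type":"array","items":{"type":"array","items":{"type":"number"}}},"force":{"type":"number"}},"required":["rows"]}

```bash
mkdir -p pics; ls; cat > h.py <<'E'
from plant import *
import numpy as np, cv2
from scipy.spatial.transform import Rotation as R
def cam(name):
    c=calibration(name)
    if name=="wrist":
        s=sense(); T=np.eye(4); T[:3,:3]=rot(s["tool_rot"]); T[:3,3]=s["position"]
        return c,T@np.array(c["hand_eye"])
    T=np.eye(4); a=np.array(c["attitude"])
    T[:3,:3]=a if a.shape==(3,3) else rot(a); T[:3,3]=c["eye"]
    return c,T
def rot(a):
    a=np.array(a); return a if a.shape==(3,3) else R.from_euler("xyz",a).as_matrix()
def world(T,p): return T[:3,:3]@np.array(p)+T[:3,3]
def pix(c,T,p):
    q=T[:3,:3].T@(np.array(p)-T[:3,3]); u=q[:2]/q[2]; u=u*(1+c["k1"]*(u@u))
    f=240/np.tan(np.radians(c["fovy"])/2); return np.round([c["cx"]+f*u[0],c["cy"]+f*u[1]],1)
def onplane(c,T,uv,z):
    f=240/np.tan(np.radians(c["fovy"])/2); d=(np.array(uv,float)-[c["cx"],c["cy"]])/f; u=d.copy()
    for _ in range(10): u=d/(1+c["k1"]*(u@u))
    r=T[:3,:3]@np.array([u[0],u[1],1]); return T[:3,3]+r*(z-T[2,3])/r[2]
E
python3 - <<'E'
from h import *
print(sense()); 
for n in("scene","top","wrist"): print(n,calibration(n))
for n in("scene","top"):
    c,T=cam(n); f=grab_frame(n); cv2.imwrite(f"pics/{n}0.png",f)
    for q in("crayon_case","tab_face","lid_lip","lid_hinge"):
        for d in spot_point(q,n): w=world(T,d["position"]); print(n,q,round(d["score"],2),w.round(3),pix(c,T,w))
E
```

```text
pics
{'time_s': 0.0, 'joint_positions': array([-1.46201961e+00,  3.42769390e-01,  1.52503573e+00,  9.20375478e-06,
        1.27540552e+00, -1.45962506e-01]), 'qd': array([-0.00067685,  0.00078341, -0.00141817,  0.00135379, -0.00177749,
        0.00021171]), 'joint_efforts': array([ 3.16396632e-03, -4.33666670e+01, -2.46011657e+01,  3.22942014e-05,
        7.68832950e-03, -3.69603833e-05]), 'position': array([ 0.1322912 , -0.50760122,  0.21029524]), 'tool_rot': array([-3.13999315e+00, -2.44035008e-04,  2.54736336e-01]), 'contact_force': array([ 0.01354845, -0.65606246,  0.23694613]), 'torque': array([ 0.02831249, -0.02801023, -0.0147339 ]), 'grasp_force': 0.0, 'opening': 0.08545632549421053}
scene {'fovy': 48.50296464922721, 'cx': 321.9542840251548, 'cy': 236.22890578256383, 'k1': -0.0010585219711037926, 'eye': array([0.94258567, 0.54510708, 1.06651097]), 'attitude': array([-2.50064261e+00, -2.00718746e-03,  2.45952851e+00])}
top {'fovy': 44.393684818434906, 'cx': 320.1439653869487, 'cy': 238.7671232382988, 'k1': 0.05575093647657081, 'eye': array([0.40519854, 0.00758903, 1.4746579 ]),
[... 1104 characters left out ...]
_hinge 0.86 [0.631 0.016 0.056] [279.3 289.5]
top crayon_case 0.87 [0.243 0.343 0.002] [176.6 343.5]
top crayon_case 0.76 [ 0.334 -0.381 -0.003] [469.3 310.4]
top crayon_case 0.71 [ 0.577  0.008 -0.002] [314.8 210.9]
top crayon_case 0.41 [ 0.393  0.127 -0.001] [265.8 283.4]
top tab_face 0.56 [0.343 0.322 0.058] [181.5 303.5]
top tab_face 0.4 [ 0.332 -0.309  0.047] [444.9 311.7]
top lid_lip 0.93 [ 0.331 -0.327  0.053] [452.7 312.6]
top lid_lip 0.85 [0.322 0.327 0.074] [177.6 312.9]
top lid_lip 0.6 [ 0.515 -0.008  0.057] [321.1 233.8]
top lid_hinge 0.93 [0.173 0.354 0.074] [163.4 377.5]
top lid_hinge 0.86 [ 0.332 -0.44   0.054] [500.4 312.8]
top lid_hinge 0.69 [0.63  0.017 0.054] [311.6 186.8]
```

View pics/top0.png

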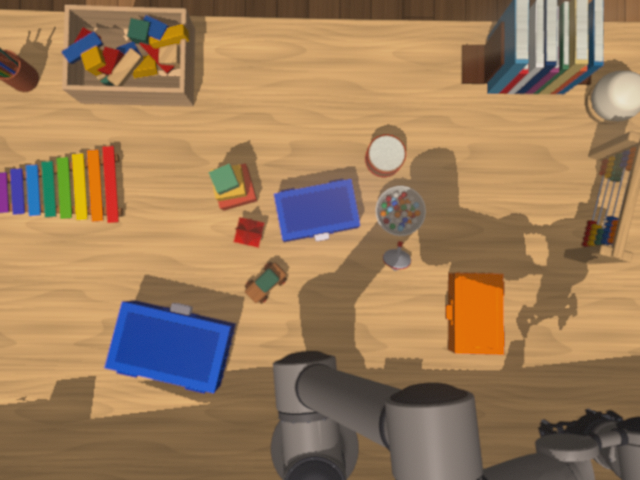

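View pics/scene0.png

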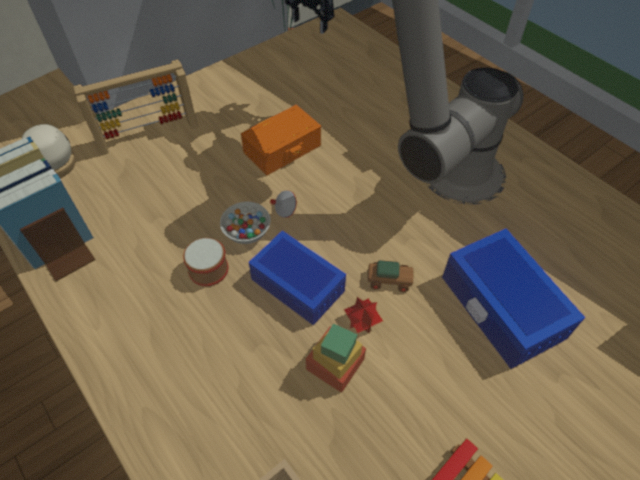

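Candidates in the top picture: small blue case at (317,210), large blue case at (170,345) and orange case at (475,313). By the description it is the smaller blue one, at (317,210), with its white tab at (321,237). I'll check it in a crop.

```bash
python3 - <<'E'
from h import *
f=cv2.imread("pics/top0.png"); cv2.imwrite("pics/crop.png",cv2.resize(f[150:310,190:430],None,fx=3,fy=3,interpolation=cv2.INTER_CUBIC))
c,T=cam("top"); grab_frame("top")
m=[d["region"] for d in outline_of("crayon_case","top") if d["region"][210,317]][0].astype(np.uint8)
cn=max(cv2.findContours(m,0,1)[0],key=cv2.contourArea)[:,0]
w=np.array([onplane(c,T,p,.075)[:2] for p in cn],np.float32); b=cv2.minAreaRect(w); print(b, cv2.boxPoints(b).round(3).tolist())
print(onplane(c,T,(321,237),.046))
for q in("nest_large","toy_drum","spinning_top","marble_bowl","star_puzzle","toy_car"):
    for d in spot_point(q,"top")[:1]: print(q,round(d["score"],2),world(T,d["position"]).round(3))
E
```

```text
((0.5674625635147095, 0.002140514552593231), (0.13669870793819427, 0.19028110802173615), 11.853662490844727) [[0.48100000619888306, 0.08100000023841858], [0.5199999809265137, -0.10499999672174454], [0.6539999842643738, -0.07699999958276749], [0.6150000095367432, 0.10899999737739563]]
[ 0.50800767 -0.00821438  0.046     ]
nest_large 0.57 [ 0.629  0.207 -0.004]
toy_drum 0.84 [ 0.713 -0.162 -0.002]
spinning_top 0.78 [ 0.455 -0.194  0.003]
marble_bowl 0.98 [ 0.577 -0.195 -0.003]
star_puzzle 0.95 [ 0.515  0.172 -0.001]
toy_car 0.89 [0.394 0.129 0.   ]
```

View pics/crop.png

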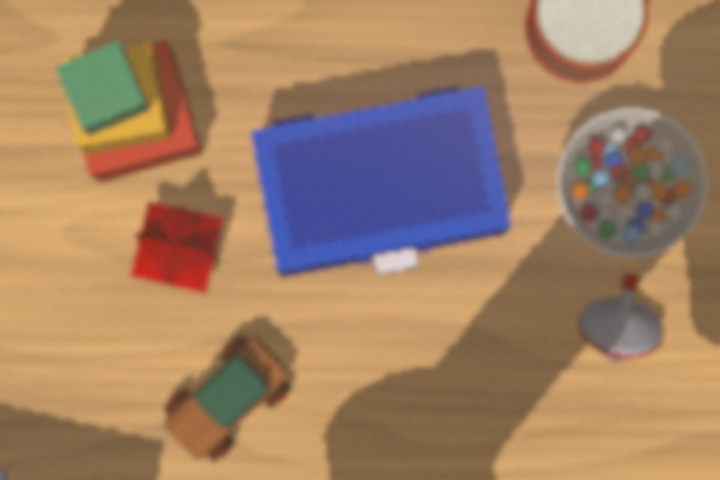

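{"fn": "move_arm", "kwargs": {
  "rows": [
    [0,0,0,421,-395,-30,1],
    [0,0,0,421,-395,-30,1],
    [0,0,0,421,-395,-30,1],
    [0,0,0,421,-395,-30,1],
    [0,0,0,421,-395,-30,1],
    [0,0,0,421,-395,-30,1],
    [0,0,0,421,-395,-30,1],
    [0,0,0,421,-395,-30,1],
    [0,0,0,421,-395,-30,1],
    [0,0,0,421,-395,-30,1],
    [0,0,0,421,-395,-30,1],
    [0,0,0,421,-395,-30,1],
    [0,0,0,421,-395,-30,1],
    [0,0,0,421,-395,-30,1],
    [0,0,0,421,-395,-30,1],
    [0,0,0,421,-395,-30,1],
    [0,0,0,421,-395,-30,1]
  ],
  "force": 20
}}

```text
time_s: 2.32
position: [0.4399, -0.0197, 0.2408]
tool_rot: [3.141, 0.001, 0.256]
contact_force: [-0.7, -0.6, -0.4]
opening: -0.0
grasp_force: 0.0
```

```bash
cat >> h.py <<'E'
def goal(p,yaw,tilt):
    s=sense(); A=rot(s["tool_rot"]); B=R.from_euler("z",yaw).as_matrix()@np.diag([1,-1,-1.])@R.from_euler("y",tilt).as_matrix()
    return R.from_matrix(A.T@B).as_rotvec(degrees=True).round(1), (A.T@(np.array(p)-s["position"])*1000).round(1)
E
python3 -c "
from h import *
import numpy as np
print(goal([.42,-.027,.2],.209,np.radians(45)))"
```

```text
(array([-1. , 45. ,  2.5]), array([-21. ,   2. ,  40.8]))
```

{"fn": "move_arm", "kwargs": {
  "rows": [
    [-1,45,2.5,-21,2,41,1],
    [-1,45,2.5,-21,2,41,1],
    [-1,45,2.5,-21,2,41,1],
    [-1,45,2.5,-21,2,41,1],
    [-1,45,2.5,-21,2,41,1],
    [-1,45,2.5,-21,2,41,1],
    [-1,45,2.5,-21,2,41,1],
    [-1,45,2.5,-21,2,41,1],
    [-1,45,2.5,-21,2,41,1],
    [-1,45,2.5,-21,2,41,1]
  ]
}}

```text
time_s: 3.15
position: [0.4187, -0.0279, 0.1989]
tool_rot: [-3.139, -0.786, 0.202]
contact_force: [-0.2, -0.1, -0.1]
opening: 0.0
grasp_force: 0.0
```

```bash
python3 - <<'E'
from h import *
s=sense(); print(s["joint_positions"].round(2),s["position"],s["contact_force"])
c,T=cam("wrist"); f=grab_frame("wrist"); cv2.imwrite("pics/w1.png",f)
for q in("crayon_case","tab_face","lid_lip","lid_hinge"):
    for d in spot_point(q,"wrist"): w=world(T,d["position"]); print(q,round(d["score"],2),w.round(3),pix(c,T,w))
print(goal([.44,-.023,.043],.209,np.radians(45)))
E
```

```text
[-0.77 -0.12  2.43  1.16  0.69 -0.29] [ 0.4186941  -0.02794636  0.19891881] [-0.16023731 -0.0948258  -0.058371  ]
crayon_case 0.91 [ 0.577  0.002 -0.004] [321.3 215.7]
tab_face 0.6 [ 0.506 -0.013  0.039] [321.6 253.9]
lid_lip 0.76 [ 0.515 -0.009  0.055] [319.4 239.7]
lid_hinge 0.83 [0.629 0.018 0.051] [317.1 155.1]
(array([0., 0., 0.]), array([-97.4,  -0.5, 125.3]))
```

View pics/w1.png

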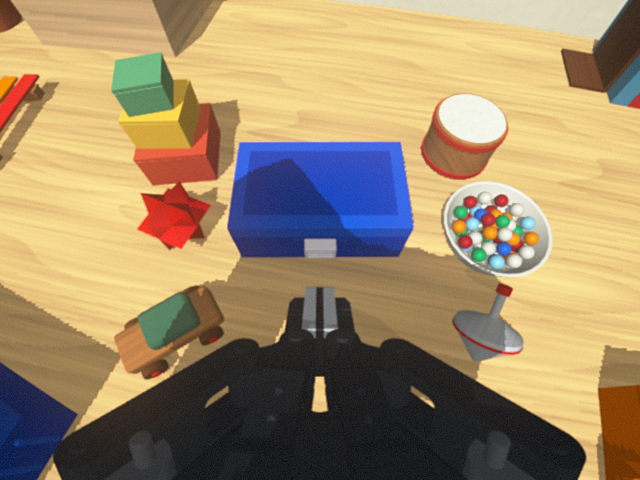

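The small blue case is shut. Its white tab is at (320,248), directly ahead of the closed fingertips at (320,300), and the path is clear. Moving in front of the tab.

{"fn": "move_arm", "kwargs": {
  "rows": [
    [0,0,0,-26,0,39,1],
    [0,0,0,-52,0,78,1],
    [0,0,0,-78,0,117,1],
    [0,0,0,-83,0,139,1],
    [0,0,0,-83,0,139,1],
    [0,0,0,-83,0,139,1],
    [0,0,0,-83,0,139,1],
    [0,0,0,-83,0,139,1]
  ]
}}

```text
time_s: 4.07
position: [0.4586, -0.0175, 0.038]
tool_rot: [-3.132, -0.778, 0.204]
contact_force: [-0.1, 0.1, -0.4]
opening: -0.0001
grasp_force: 0.0
```

```bash
python3 - <<'E'
from h import *
s=sense(); print(s["joint_positions"].round(2),s["position"],s["contact_force"])
c,T=cam("wrist"); f=grab_frame("wrist"); cv2.imwrite("pics/w2.png",f)
for q in("tab_face","lid_lip","lid_hinge"):
    for d in spot_point(q,"wrist"): w=world(T,d["position"]); print(q,round(d["score"],2),w.round(3),pix(c,T,w))
E
```

```text
[-0.61  0.54  2.57  2.29  0.76 -1.52] [ 0.45857467 -0.0175146   0.03803977] [-0.08466829  0.09556363 -0.3942046 ]
tab_face 0.86 [ 0.509 -0.014  0.042] [329.5 202.3]
lid_lip 0.94 [ 0.517 -0.009  0.056] [324.3 177. ]
lid_hinge 0.92 [0.632 0.018 0.056] [320.4  46.8]
lid_hinge 0.71 [ 0.575  0.005 -0.003] [322.1 159.8]
lid_hinge 0.53 [ 0.461 -0.198 -0.001] [602.6 356.6]
```

View pics/w2.png

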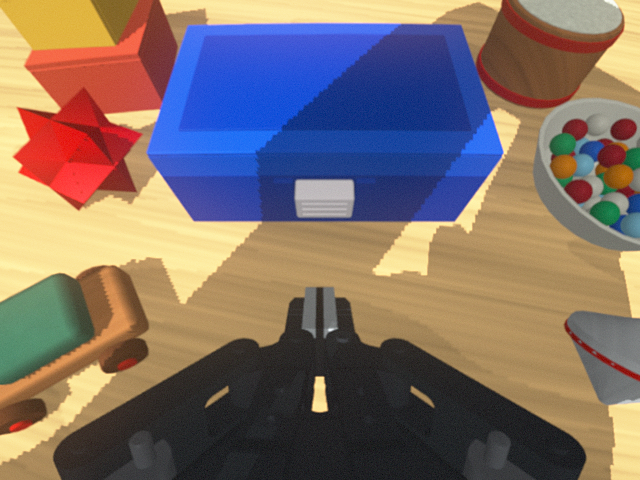

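{"fn": "move_arm", "kwargs": {
  "rows": [
    [0,0,0,7,1,5,1],
    [0,0,0,14,2,10,1],
    [0,0,0,20,3,14,1],
    [0,0,0,20,3,14,1],
    [0,0,0,20,3,14,1],
    [0,0,0,20,3,14,1]
  ]
}}

```text
time_s: 4.77
position: [0.4833, -0.0167, 0.0487]
tool_rot: [3.14, -0.788, 0.211]
contact_force: [0.7, -0.1, -0.6]
opening: 0.0001
grasp_force: 0.0
```

{"fn": "move_arm", "kwargs": {
  "rows": [
    [0,0,0,1,0,1,1],
    [0,0,0,2,0,2,1],
    [0,0,0,3,0,3,1],
    [0,0,0,3,0,3,1],
    [0,0,0,3,0,3,1]
  ]
}}

```text
time_s: 5.18
position: [0.4874, -0.0156, 0.0471]
tool_rot: [-3.141, -0.785, 0.208]
contact_force: [-0.3, 0.2, 0.4]
opening: 0.0003
grasp_force: 0.0
```

{"fn": "move_arm", "kwargs": {
  "rows": [
    [0,0,0,-1,0,3,1],
    [0,0,0,0,0,4,1],
    [0,0,0,0,0,4,1],
    [0,0,0,0,0,4,1]
  ]
}}

```text
time_s: 5.52
position: [0.4902, -0.015, 0.0443]
tool_rot: [-3.141, -0.785, 0.208]
contact_force: [0.8, -0.0, -0.7]
opening: 0.0
grasp_force: 0.0
```

{"fn": "move_arm", "kwargs": {
  "rows": [
    [0,0,0,0.7,0,0.7,1],
    [0,0,0,1.4,0,1.4,1],
    [0,0,0,1.4,0,1.4,1],
    [0,0,0,1.4,0,1.4,1]
  ]
}}

```text
time_s: 5.85
position: [0.4922, -0.0147, 0.0445]
tool_rot: [-3.141, -0.786, 0.209]
contact_force: [-0.5, -0.0, -0.9]
opening: -0.0002
grasp_force: 0.0
```

{"fn": "move_arm", "kwargs": {
  "rows": [
    [0,0,0,0.7,0,0.7,1],
    [0,0,0,1.4,0,1.4,1],
    [0,0,0,1.4,0,1.4,1]
  ]
}}

```text
time_s: 6.1
position: [0.4943, -0.0143, 0.0445]
tool_rot: [-3.141, -0.786, 0.209]
contact_force: [-0.0, -0.1, 0.4]
opening: 0.0002
grasp_force: 0.0
```

{"fn": "move_arm", "kwargs": {
  "rows": [
    [0,0,0,0.7,0,0.7,1],
    [0,0,0,1.4,0,1.4,1],
    [0,0,0,1.4,0,1.4,1]
  ]
}}

```text
time_s: 6.35
position: [0.4962, -0.0139, 0.0445]
tool_rot: [-3.141, -0.786, 0.209]
contact_force: [-0.8, -0.7, 0.2]
opening: 0.0002
grasp_force: 0.0
```

{"fn": "move_arm", "kwargs": {
  "rows": [
    [0,0,0,0.7,0,0.7,1],
    [0,0,0,1.4,0,1.4,1],
    [0,0,0,1.4,0,1.4,1]
  ]
}}

```text
time_s: 6.6
position: [0.4981, -0.0135, 0.0445]
tool_rot: [-3.141, -0.786, 0.209]
contact_force: [1.1, -0.1, 0.3]
opening: -0.0001
grasp_force: 0.0
```

```bash
python3 - <<'E'
from h import *
s=sense(); print(s["position"],s["contact_force"])
c,T=cam("wrist"); f=grab_frame("wrist"); cv2.imwrite("pics/w3.png",f)
for q in("tab_face","lid_lip","lid_hinge"):
    for d in spot_point(q,"wrist"): w=world(T,d["position"]); print(q,round(d["score"],2),w.round(3),pix(c,T,w))
E
```

```text
[ 0.49813239 -0.01348179  0.04448559] [ 1.10913163 -0.11228835  0.27832902]
tab_face 0.78 [ 0.51  -0.01   0.039] [316.4 268. ]
lid_lip 0.68 [ 0.517 -0.005  0.058] [310.6 242.3]
lid_hinge 0.7 [0.629 0.019 0.052] [312.   99.2]
```

View pics/w3.png

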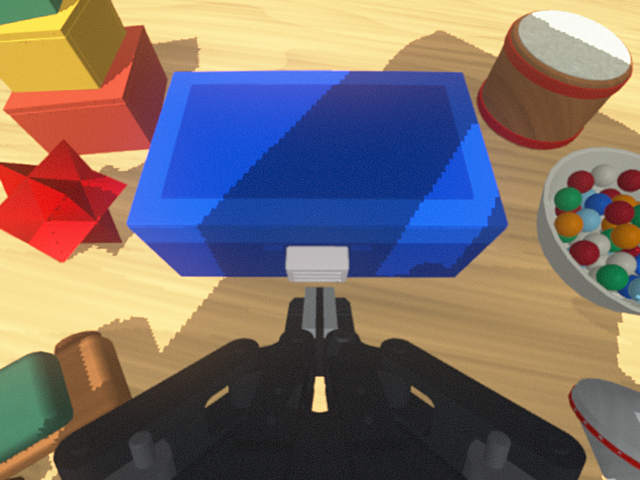

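The fingertips at (320,290) are just short of the tab at (317,263), and the lid is still shut. Continuing.

{"fn": "move_arm", "kwargs": {
  "rows": [
    [0,0,0,0.7,0,0.7,1],
    [0,0,0,1.4,0,1.4,1],
    [0,0,0,2.1,0,2.1,1],
    [0,0,0,2.1,0,2.1,1]
  ]
}}

```text
time_s: 7.13
position: [0.5011, -0.0129, 0.0445]
tool_rot: [-3.141, -0.786, 0.209]
contact_force: [0.2, -0.1, -0.2]
opening: 0.0
grasp_force: 0.0
```

{"fn": "move_arm", "kwargs": {
  "rows": [
    [0,0,0,0.7,0,0.7,1],
    [0,0,0,1.4,0,1.4,1],
    [0,0,0,1.4,0,1.4,1]
  ]
}}

```text
time_s: 7.38
position: [0.5029, -0.0124, 0.0445]
tool_rot: [-3.141, -0.786, 0.209]
contact_force: [-0.6, 0.6, 0.4]
opening: -0.0001
grasp_force: 0.0
```

{"fn": "move_arm", "kwargs": {
  "rows": [
    [0,0,0,0.7,0,0.7,1],
    [0,0,0,1.4,0,1.4,1],
    [0,0,0,1.4,0,1.4,1]
  ]
}}

```text
time_s: 7.63
position: [0.5049, -0.012, 0.0445]
tool_rot: [-3.141, -0.786, 0.209]
contact_force: [0.6, 0.7, 0.0]
opening: -0.0002
grasp_force: 0.0
```

```bash
python3 - <<'E'
from h import *
s=sense(); A=rot(s["tool_rot"])
c,T=cam("wrist"); f=grab_frame("wrist"); cv2.imwrite("pics/w4.png",cv2.resize(f[180:380,200:440],None,fx=3,fy=3,interpolation=cv2.INTER_CUBIC))
for p in([0,0,14],[11,0,14],[0,0,0],[5,0,14],[0,11,14]): w=A@(np.array(p)/1000)+s["position"]; print(p,w.round(4),pix(c,T,w))
for q in("tab_face","lid_lip","lid_hinge"):
    for d in spot_point(q,"wrist"): w=world(T,d["position"]); print(q,round(d["score"],2),w.round(3),pix(c,T,w))
E
```

```text
[0, 0, 14] [ 0.5146 -0.01    0.0346] [318.2 275.4]
[11, 0, 14] [ 0.5222 -0.0084  0.0424] [318.2 257.8]
[0, 0, 0] [ 0.5049 -0.012   0.0445] [318.2 286.5]
[5, 0, 14] [ 0.5181 -0.0093  0.0381] [318.2 267.5]
[0, 11, 14] [ 0.5169 -0.0207  0.0346] [337.2 275.4]
tab_face 0.86 [ 0.51  -0.012  0.04 ] [319.2 281. ]
tab_face 0.42 [0.636 0.219 0.103] [21.7  3. ]
lid_lip 0.56 [ 0.519 -0.007  0.059] [314.6 251.1]
lid_hinge 0.8 [0.631 0.018 0.055] [313.7 101.6]
```

View pics/w4.png

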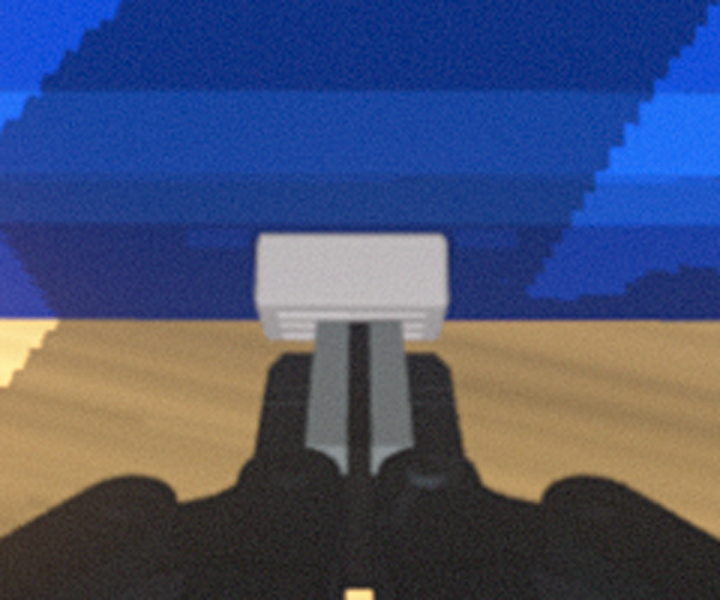

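The finger pads' visible tip (row 287) just overlaps the lower part of the tab face (rows 281–293). The lid is still shut and there is no contact force, so the tip sits low. I'll raise 6 mm and continue.

{"fn": "move_arm", "kwargs": {
  "rows": [
    [0,0,0,2.1,0,-2.1,1],
    [0,0,0,4.2,0,-4.2,1],
    [0,0,0,4.2,0,-4.2,1]
  ]
}}

```text
time_s: 8.08
position: [0.5049, -0.0121, 0.051]
tool_rot: [-3.142, -0.786, 0.209]
contact_force: [0.2, 0.4, 0.0]
opening: 0.0001
grasp_force: 0.0
```

{"fn": "move_arm", "kwargs": {
  "rows": [
    [0,0,0,0.7,0,0.7,1],
    [0,0,0,1.4,0,1.4,1],
    [0,0,0,1.4,0,1.4,1]
  ]
}}

```text
time_s: 8.33
position: [0.5069, -0.0117, 0.0505]
tool_rot: [-3.141, -0.786, 0.209]
contact_force: [-0.3, -0.5, -0.2]
opening: -0.0004
grasp_force: 0.0
```

{"fn": "move_arm", "kwargs": {
  "rows": [
    [0,0,0,0.7,0,0.7,1],
    [0,0,0,1.4,0,1.4,1],
    [0,0,0,1.4,0,1.4,1]
  ]
}}

```text
time_s: 8.58
position: [0.5087, -0.0112, 0.0503]
tool_rot: [-3.141, -0.786, 0.209]
contact_force: [0.7, 0.2, -0.2]
opening: -0.0002
grasp_force: 0.0
```

{"fn": "move_arm", "kwargs": {
  "rows": [
    [0,0,0,0.7,0,0.7,1],
    [0,0,0,1.4,0,1.4,1],
    [0,0,0,1.4,0,1.4,1]
  ]
}}

```text
time_s: 8.83
position: [0.5107, -0.0108, 0.0504]
tool_rot: [-3.141, -0.786, 0.209]
contact_force: [-1.0, -1.1, 0.5]
opening: -0.0
grasp_force: 0.0
```

```bash
python3 - <<'E'
from h import *
s=sense(); A=rot(s["tool_rot"]); print(s["position"],s["contact_force"])
c,T=cam("wrist"); f=grab_frame("wrist"); a=cv2.resize(f[200:340,240:400],None,fx=3,fy=3,interpolation=cv2.INTER_CUBIC)
for q in("tab_face","lid_lip","lid_hinge"):
    for d in spot_point(q,"wrist")[:1]: w=world(T,d["position"]); print(q,round(d["score"],2),w.round(3),pix(c,T,w))
c,T=cam("scene"); f=grab_frame("scene"); b=cv2.resize(f[190:330,230:390],None,fx=3,fy=3,interpolation=cv2.INTER_CUBIC)
cv2.imwrite("pics/w5.png",cv2.resize(np.vstack([a,b]),None,fx=.7,fy=.7)); print(a.shape)
for q in("tab_face","lid_lip","lid_hinge"):
    for d in spot_point(q,"scene"): w=world(T,d["position"]); print(q,round(d["score"],2),w.round(3),pix(c,T,w))
E
```

```text
[ 0.51073511 -0.01081422  0.05040877] [-0.96224595 -1.10551011  0.5172898 ]
tab_face 0.96 [ 0.508 -0.015  0.042] [323.9 296.9]
lid_lip 0.79 [ 0.516 -0.006  0.055] [311.5 272.6]
lid_hinge 0.78 [0.63  0.015 0.052] [317.8 119.3]
(420, 480, 3)
tab_face 0.78 [0.342 0.32  0.057] [472.3 311.2]
tab_face 0.39 [ 0.334 -0.309  0.038] [297.1 153.9]
lid_lip 0.84 [ 0.521 -0.007  0.055] [312.  257.1]
lid_lip 0.68 [ 0.333 -0.329  0.059] [292.4 144.3]
lid_lip 0.56 [0.322 0.323 0.073] [481.5 303.3]
lid_hinge 0.95 [0.629 0.018 0.055] [280.7 289.9]
lid_hinge 0.66 [ 0.339 -0.444  0.055] [266.2 123.9]
```

View pics/w5.png

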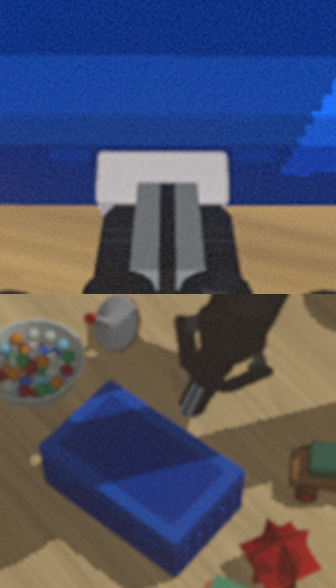

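The wrist view shows the pad tips (row 287) in front of or over the tab, and the scene view shows them at about (319,245). I'll triangulate the real tip position.

```bash
python3 - <<'E'
from h import *
s=sense(); A=rot(s["tool_rot"])
cw,Tw=cam("wrist"); cs,Ts=cam("scene")
def ray(c,T,uv): a=onplane(c,T,uv,0); return T[:3,3],(a-T[:3,3])/np.linalg.norm(a-T[:3,3])
for uw,us in(((320,287),(320,246)),((320,287),(321,243)),((312,287),(324,246)),((328,287),(317,244))):
    (o1,d1),(o2,d2)=ray(cw,Tw,uw),ray(cs,Ts,us)
    t=np.linalg.lstsq(np.c_[d1,-d2],o2-o1,rcond=None)[0]; a=o1+t[0]*d1;b=o2+t[1]*d2; p=(a+b)/2
    print(p.round(4),"gap",np.linalg.norm(a-b).round(4),"tool",(A.T@(p-s["position"])*1000).round(1))
for p in([0,0,14],[0,0,0],[11,0,14],[-3,0,14],[-11,0,14]): w=A@(np.array(p)/1000)+s["position"]; print(p,w.round(4),pix(cs,Ts,w),pix(cw,Tw,w))
for w in([.508,-.011,.041],[.508,-.011,.052]): print(pix(cs,Ts,w),pix(cw,Tw,w))
E
```

```text
[ 0.4992 -0.0107  0.0777] gap 0.0077 tool [ 11.6  -2.5 -27.1]
[ 0.4963 -0.0111  0.0865] gap 0.0082 tool [ 15.7  -2.7 -35.5]
[ 0.4954 -0.0054  0.0812] gap 0.0134 tool [ 12.2  -8.5 -31.4]
[ 0.5008 -0.0161  0.0801] gap 0.0031 tool [ 13.5   3.1 -28.6]
[0, 0, 14] [ 0.5202 -0.0088  0.0405] [311.9 260.1] [318.2 275.4]
[0, 0, 0] [ 0.5105 -0.0108  0.0504] [314.6 254.9] [318.2 286.5]
[11, 0, 14] [ 0.5278 -0.0072  0.0482] [309.7 260.3] [318.2 257.8]
[-3, 0, 14] [ 0.5181 -0.0092  0.0383] [312.5 260. ] [318.2 280.1]
[-11, 0, 14] [ 0.5126 -0.0104  0.0327] [314.1 259.8] [318.3 292.4]
[315.4 256.6] [317.6 295.9]
[315.4 253.9] [317.5 290. ]
```

```bash
python3 - <<'E'
from h import *
s=sense(); A=rot(s["tool_rot"]); out=[]
for n,(x0,y0) in(("wrist",(255,215)),("scene",(260,190))):
    c,T=cam(n); f=grab_frame(n)
    a=cv2.resize(f[y0:y0+100,x0:x0+130],None,fx=6,fy=6,interpolation=cv2.INTER_CUBIC)
    for p,col in (([11,0,14],(0,255,0)),([-11,0,14],(0,255,255)),([11,0,-28],(0,0,255)),([-11,0,-28],(255,0,255)),([0,0,0],(255,255,255)),([11,0,-59],(255,255,0))):
        u=pix(c,T,A@(np.array(p)/1000)+s["position"]); q=((u-[x0,y0]+.5)*6).astype(int); cv2.drawMarker(a,tuple(map(int,q)),col,1,14,2)
    out.append(a)
o=np.hstack(out); cv2.imwrite("pics/tip.png",cv2.resize(o,(800,int(o.shape[0]*800/o.shape[1])),interpolation=cv2.INTER_AREA))
E
```

```text
(no output)
```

View pics/tip.png

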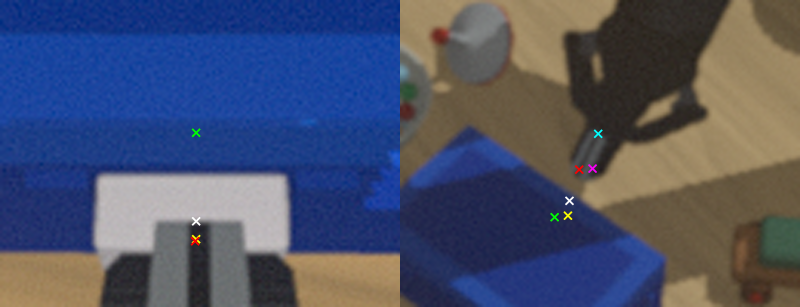

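The markers settle it. The real fingertips lie at about tool z = −27 mm, x = ±11 mm (red and magenta in the scene view), roughly 41 mm short of the stated tip. I've been above the tab the whole time and have touched nothing. I'll back off 5 mm and lower 34 mm.

{"fn": "move_arm", "kwargs": {
  "rows": [
    [0,0,0,-7,0,0,1],
    [0,0,0,-14,0,7,1],
    [0,0,0,-21,0,14,1],
    [0,0,0,-27.6,0,20.5,1],
    [0,0,0,-27.6,0,20.5,1],
    [0,0,0,-27.6,0,20.5,1]
  ]
}}

```text
time_s: 9.83
position: [0.5054, -0.0117, 0.0159]
tool_rot: [-3.139, -0.784, 0.207]
contact_force: [-0.4, -0.7, -0.4]
opening: 0.0001
grasp_force: 0.0
```

{"fn": "move_arm", "kwargs": {
  "rows": [
    [0,0,0,1.4,0,1.4,1],
    [0,0,0,2.8,0,2.8,1],
    [0,0,0,4.2,0,4.2,1],
    [0,0,0,4.2,0,4.2,1]
  ]
}}

```text
time_s: 10.17
position: [0.5121, -0.0107, 0.017]
tool_rot: [3.141, -0.787, 0.21]
contact_force: [0.5, -0.6, -0.4]
opening: 0.0
grasp_force: 0.0
```

{"fn": "move_arm", "kwargs": {
  "rows": [
    [0,0,0,0.7,0,0.7,1],
    [0,0,0,1.4,0,1.4,1],
    [0,0,0,2.1,0,2.1,1],
    [0,0,0,2.1,0,2.1,1]
  ]
}}

```text
time_s: 10.5
position: [0.5143, -0.0099, 0.0164]
tool_rot: [-3.141, -0.785, 0.209]
contact_force: [-1.0, -0.3, 1.2]
opening: -0.0001
grasp_force: 1.0
```

{"fn": "move_arm", "kwargs": {
  "rows": [
    [0,0,0,0.7,0,0.7,1],
    [0,0,0,1.4,0,1.4,1],
    [0,0,0,1.4,0,1.4,1]
  ]
}}

```text
time_s: 10.75
position: [0.5162, -0.0095, 0.0163]
tool_rot: [-3.141, -0.785, 0.209]
contact_force: [-2.6, -0.6, 1.3]
opening: 0.0
grasp_force: 1.5
```

Contact (2.6 N). Pressing a little further.

{"fn": "move_arm", "kwargs": {
  "rows": [
    [0,0,0,0.7,0,0.7,1],
    [0,0,0,1,0,1,1],
    [0,0,0,1,0,1,1],
    [0,0,0,1,0,1,1]
  ]
}}

```text
time_s: 11.08
position: [0.5175, -0.0092, 0.0163]
tool_rot: [-3.141, -0.785, 0.208]
contact_force: [-3.0, -1.1, 2.6]
opening: -0.0003
grasp_force: 2.0
```

```bash
cat > look.py <<'E'
from h import *
s=sense(); print(s["time_s"],s["position"].round(4),s["contact_force"].round(2))
for n in("wrist","scene","top"):
    c,T=cam(n); f=grab_frame(n)
    for q in("tab_face","lid_lip","lid_hinge","crayon_case"):
        for d in spot_point(q,n):
            w=world(T,d["position"])
            if np.linalg.norm(w[:2]-[.575,.005])<.13: print(n,q,round(d["score"],2),w.round(3))
E
python3 look.py
```

```text
11.0833 [ 0.5175 -0.0092  0.0163] [-3.02 -1.06  2.6 ]
wrist tab_face 0.98 [ 0.513 -0.012  0.039]
wrist lid_lip 0.6 [ 0.527 -0.004  0.105]
wrist crayon_case 0.7 [ 0.578  0.001 -0.005]
scene lid_lip 0.57 [ 0.531 -0.004  0.101]
scene lid_hinge 0.8 [0.631 0.016 0.057]
scene crayon_case 0.68 [0.573 0.001 0.002]
scene crayon_case 0.64 [ 0.534 -0.007  0.101]
top tab_face 0.61 [ 0.507 -0.009  0.041]
top lid_lip 0.91 [ 0.531 -0.006  0.106]
top lid_hinge 0.75 [0.631 0.017 0.054]
top crayon_case 0.71 [ 0.505 -0.008  0.041]
top crayon_case 0.65 [ 0.577  0.005 -0.004]
```

The lid popped: the lip is now at z ≈ 0.105, and the case hasn't moved. I'll back off so the tab springs out, rise, then slide the fingers under the lip.

{"fn": "move_arm", "kwargs": {
  "rows": [
    [0,0,0,-6.4,0,-6.4,1],
    [0,0,0,-12.7,0,-12.7,1],
    [0,0,0,-1.4,0,-24,1],
    [0,0,0,9.9,0,-35.4,1],
    [0,0,0,21.2,0,-46.7,1],
    [0,0,0,21.2,0,-46.7,1],
    [0,0,0,21.2,0,-46.7,1],
    [0,0,0,27.6,0,-40.3,1],
    [0,0,0,33.9,0,-33.9,1],
    [0,0,0,39.6,0,-28.3,1],
    [0,0,0,39.6,0,-28.3,1],
    [0,0,0,39.6,0,-28.3,1]
  ]
}}

```text
time_s: 12.83
position: [0.5258, -0.0071, 0.0638]
tool_rot: [-3.141, -0.785, 0.21]
contact_force: [-0.5, 0.6, -0.5]
opening: 0.0001
grasp_force: 0.0
```

```bash
python3 look.py
```

```text
12.8333 [ 0.5258 -0.0071  0.0638] [-0.54  0.56 -0.45]
wrist lid_lip 0.81 [ 0.529 -0.005  0.109]
wrist lid_lip 0.64 [ 0.577  0.003 -0.002]
wrist crayon_case 0.75 [ 0.574  0.004 -0.006]
scene lid_lip 0.79 [ 0.53  -0.004  0.102]
scene lid_hinge 0.6 [0.629 0.019 0.055]
scene crayon_case 0.82 [0.573 0.003 0.001]
top tab_face 0.5 [ 0.499 -0.009  0.04 ]
top lid_lip 0.67 [ 0.529 -0.005  0.109]
top lid_hinge 0.83 [0.629 0.017 0.056]
top crayon_case 0.6 [ 0.575  0.006 -0.002]
```

{"fn": "move_arm", "kwargs": {
  "rows": [
    [0,0,0,5.7,0,5.7,1],
    [0,0,0,11.3,0,11.3,1],
    [0,0,0,15.6,0,15.6,1],
    [0,0,0,15.6,0,15.6,1],
    [0,0,0,21.2,0,15.6,1],
    [0,0,0,27.5,0,14.2,1],
    [0,0,0,33.9,0,12.7,1],
    [0,0,0,40.5,0,11.5,1],
    [0,0,0,47,0,10.3,1],
    [0,0,0,54,0,10.5,1],
    [0,0,0,61.5,0,10.6,1],
    [0,0,0,68.5,0,11,1],
    [0,0,0,75.7,0,11.3,1],
    [0,0,0,75.7,0,11.3,1],
    [0,0,0,75.7,0,11.3,1]
  ]
}}

```text
time_s: 14.83
position: [0.5856, 0.0053, 0.11]
tool_rot: [-3.142, -0.786, 0.21]
contact_force: [-0.7, 0.2, -1.1]
opening: -0.0001
grasp_force: 0.1
```

```bash
python3 look.py
```

```text
14.8333 [0.5856 0.0053 0.11  ] [-0.69  0.21 -1.11]
wrist lid_lip 0.91 [0.565 0.004 0.153]
scene tab_face 0.64 [ 0.503 -0.013  0.038]
scene lid_lip 0.56 [ 0.564 -0.     0.144]
scene lid_hinge 0.93 [0.63  0.021 0.058]
scene crayon_case 0.93 [0.573 0.002 0.001]
top lid_hinge 0.81 [0.633 0.018 0.055]
top crayon_case 0.9 [ 0.576  0.008 -0.004]
```

The lid follows the flank as planned (θ ≈ 0.96). Pushing it over upright.

{"fn": "move_arm", "kwargs": {
  "rows": [
    [0,0,0,7,0,1.5,1],
    [0,0,0,14,0,3.5,1],
    [0,0,0,21,0,5.5,1],
    [0,0,0,27.6,0,8.5,1],
    [0,0,0,34,0,12,1],
    [0,0,0,41,0,16,1],
    [0,0,0,47.4,0,19.8,1],
    [0,0,0,53,0,24.5,1],
    [0,0,0,59,0,29.5,1],
    [0,0,0,65,0,34.6,1],
    [0,0,0,70,0,41,1],
    [0,0,0,76,0,47.7,1],
    [0,0,0,76,0,47.7,1],
    [0,0,0,76,0,47.7,1]
  ]
}}

```text
time_s: 16.75
position: [0.6712, 0.0234, 0.1296]
tool_rot: [-3.141, -0.785, 0.209]
contact_force: [-0.3, 0.1, 0.1]
opening: 0.0001
grasp_force: 0.0
```

```bash
python3 look.py
```

```text
16.75 [0.6712 0.0234 0.1296] [-0.31  0.05  0.06]
wrist lid_lip 0.96 [0.671 0.026 0.164]
wrist lid_hinge 0.88 [0.631 0.018 0.053]
scene tab_face 0.41 [ 0.508 -0.015  0.04 ]
scene lid_lip 0.64 [0.677 0.024 0.156]
scene lid_hinge 0.92 [0.629 0.017 0.057]
scene crayon_case 0.97 [0.573 0.    0.002]
top lid_lip 0.61 [0.672 0.023 0.161]
top lid_hinge 0.7 [0.629 0.015 0.053]
```

The lid is fully open: the lip at (0.673, 0.024, 0.160) gives θ ≈ 1.94. Withdrawing along the fingers.

{"fn": "move_arm", "kwargs": {
  "rows": [
    [0,0,0,0,0,-10,1],
    [0,0,0,0,0,-30,1],
    [0,0,0,0,0,-55,1],
    [0,0,0,0,0,-80,1],
    [0,0,0,0,0,-105,1],
    [0,0,0,0,0,-130,1],
    [0,0,0,0,0,-130,1],
    [0,0,0,0,0,-130,1],
    [0,0,0,0,0,-130,1]
  ]
}}

```text
time_s: 18.25
position: [0.5816, 0.0041, 0.2216]
tool_rot: [-3.141, -0.786, 0.208]
contact_force: [0.7, 0.3, -0.6]
opening: 0.0
grasp_force: 0.0
```

```bash
python3 look.py; python3 -c "
from h import *
cv2.imwrite('pics/end.png',grab_frame('wrist'))"
```

```text
18.25 [0.5816 0.0041 0.2216] [ 0.72  0.35 -0.56]
wrist lid_lip 0.97 [0.669 0.024 0.163]
wrist lid_hinge 0.91 [0.631 0.017 0.053]
scene tab_face 0.43 [ 0.505 -0.015  0.039]
scene lid_lip 0.84 [0.673 0.023 0.159]
scene lid_hinge 0.77 [0.628 0.018 0.055]
top lid_lip 0.65 [0.669 0.024 0.162]
top lid_hinge 0.64 [0.628 0.017 0.054]
top crayon_case 0.89 [ 0.575  0.006 -0.001]
```

View pics/end.png

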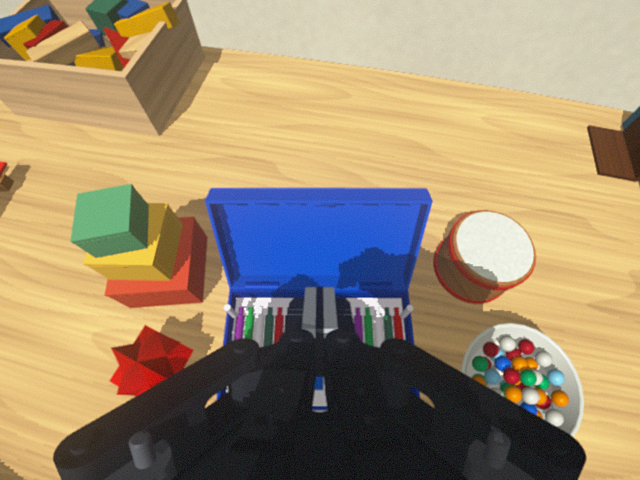

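The lid lies fully open behind the box (rows 190–295), the toys are undisturbed and the gripper is clear.

```bash
python3 -c "
from plant import *
print(hand_in())"
```

```text
the job is handed in; nothing more can be done
None
```

I opened the blue crayon case and handed the job in at about 18 s: I pressed the tab, pushed the lid over to its stop (about 1.94 rad) and drew the gripper clear; the camera checks showed no movement of the case and no disturbed toys, but `hand_in()` returned no verdict.

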